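Release the locked cassette tray with the long rod

TASK

The tray of the grey cassette is held shut by a hidden spring latch. Take the long release rod from the rack, push it straight down through the round hole in the cassette's cover until the tray springs out, then draw it out and hang it back upright in the same rack hole. Leave the short punch beside it alone.

Things in the scene. Friction and masses are not known exactly. Their poses are not given: they have to be found in the camera images.
- release_rod_mid (a point): Centre (on the axis, half-way up) of the release rod's upright handle, a cylinder 18 mm thick, 56 mm long. Loose steel tool, 80 g; below the handle a round guard 50 mm wide, 5 mm thick, its underside 33 mm below this point, then a thin shank 10 mm thick, 60 mm long, tip 93 mm below this point. z up; at the start x, y as the rack's. Lift over 60 mm to clear the rack.
- rack: Fixed aluminium bridge, 64 mm (x) by 180 mm (y), plate top 80 mm above the bench; origin at the centre of its underside, z up. Two 26 mm holes at y = +50 and -50 mm hold one tool each, which is which varies; the tools' guards rest on the plate. Grip a handle with fingers closing along x; the other tool stands 100 mm away along y.
- short_punch_mid (a point): Bystander in the rack's other hole: a steel punch with a mushroom head 38 mm across and 52 mm high, the same 50 mm guard and a shank only 25 mm long, too short to reach the latch. The point lies on its axis, 33 mm above the underside of its guard; z up. Its head stands 57 mm above the rack plate: carry the rod over or round it.
- access_hole (a point): Centre of the 26 mm hole, at the upper face of the cassette's cover (80 mm above the bench, 4 mm thick); z up. Fixed grey box 170 x 120 mm, hole 37 mm to +y of the cover's middle. 35 mm below this face lies the latch plate, wider than the hole, sprung 3 to 7 N: it trips with the rod's tip 47 mm deep and stops at 62 mm; the rod's guard meets the cover at 60 mm. It springs back up afterwards.
- tray (a joint): How far the tray has come out of the cassette's front (the -x side of the access_hole frame), in m: 0 shut and locked, 0.060 fully sprung out, about a second after the latch trips; it then stays out by its own spring.
There are look-alikes about, which are no part of the job. Leave any blue or turquoise look-alike of the part that bears release_rod_mid alone.

How it is judged:
On the way:
1. the tray springs out while the release rod is down in the access hole (value of joint tray above 0.01 m and z of release_rod_mid in the frame of access_hole below 0.062 m and horizontal distance between release_rod_mid and access_hole below 0.02 m).
At the end, for the whole second after the job is handed in: The tray stands more than 45 mm out; the release rod hangs upright (within 10 degrees) in the rack hole it came from, its handle within 25 mm of where it was; the short punch is within 30 mm of its start (value of joint tray above 0.045 m and distance of release_rod_mid from where it was at the start of the episode below 0.025 m and angle between release_rod_mid's own z axis and vertical below 0.17 rad and distance of short_punch_mid from where it was at the start of the episode below 0.03 m); the robot touches nothing.
It fails at once if the short punch is taken or displaced by more than 30 mm (distance of short_punch_mid from where it was at the start of the episode above 0.03 m).
It also fails if it takes over 51 s, if anything falls off the work surface, if the arm or the gripper's body presses on something with over 40 N, if the wrist force passes 120 N, or if a joint passes its speed limit or range.

ROBOT

A 7-joint arm with a two-finger parallel gripper is mounted at the origin on a cart in front of the work surface, level with it; the furniture and walls round the work are solid. World frame = base frame: x ahead of the robot, y to its left, z up, the work surface at z = 0. Lengths are in m, angles in rad, forces in N, time in s.
With the tool pointing down it reaches from about 0.4 to 0.85 m from the base axis. Payload 10.4 kg.
Tool frame: the origin (TCP) lies at the very end of the fingers, on their centre line; the grasp point (between the pads) lies 19 mm behind it; z points along the fingers, y is the direction in which the jaws open and shut (so a half turn about z gives the same grasp; the last joint's range is limited). The gripper opens to 87 mm and grips with 3 to 60 N. Pads are 19 mm wide; open, the fingers measure 117 mm over their backs; the gripper's body (75 mm by 190 mm) begins 51 mm behind the grasp point.
Start: joints at [-1.195, 0.332, -0.065, 1.46, 0.022, 1.35, -0.088], TCP at [0.243, 0.576, 0.223] pointing down, gripper open.
Joint ranges: [-2.6, 2.6], [-0.5, 2.12], [-1.47, 1.34], [0.16, 2.42], [-1.27, 4.41], [0.06, 2.06], [-2.6, 2.6]. Speed limits (rad/s): [2.22, 2.22, 2.79, 2.79, 3.14, 3.14, 3.14].

INTERFACE

Orientations are given as a 3x3 rotation matrix whose columns are the frame's x, y, z axes.
In Python, from cell import manip gives the robot as it stands.
- The arm moves only by the tool apply_moves, never from a script. Its argument "plan" is a list of rows, each a list of 4 numbers: the shift along the tool's x, y, z in cm, then the turn about the tool's z in degrees. In form: [[tx, ty, tz, turn], ...]. A call has 1 to 10 rows; each row is the pose to reach, as a shift and turn from the pose commanded when the call began, along the tool's axes at that moment; what a row does not reach only later rows make up. A row lasts 1/12 s, in which the tool goes at most 41.7 mm and 7.16 degrees, less where a joint would pass 70% of its speed; a pose out of reach is approached as far as the arm can. A call with a gripper value outside its range is refused whole. "claw" is the finger opening in cm, from 0 to 8.7, set as the call begins (left out, the last holds). The fingers move at their own pace and stop on an object; "squeeze" is the grip in N (left out, the last holds). Time passes only in rows, so rows that repeat a pose let the fingers close. It gives the time, the measured TCP pose, the force and the opening at its end, in the units of the state.
- manip.state(): the state, without advancing time (a new reading comes with each control period).
- manip.camera(name): name is "scene" or "top" or "wrist"; returns a dict with "color" (420x560x3 uint8, blue, green, red), "intrinsics" (3x3 intrinsics, pixels), "pose" (4x4, takes a point from camera to world coordinates); the wrist camera has in their place "T_tool_cam" (4x4, takes a point from camera to tool coordinates, whose origin is the TCP and whose axes are the flange's). Camera axes: x right, y up, looking along -z (the intrinsics and any distortion apply to the point x, -y, -z); pixel columns grow to the right and rows downward; lengths in m; the calibration is good to about 2 mm. A picture is of the moment at which its call begins: read the wrist's pose just before it. There is no depth.
- manip.sign_off(): hands the job in, once; it reports no verdict.
The state is a dict: "clock": time; "joints": joint angles; "dq": joint speeds; "joint_torque": joint torques, N m; "tcp_pos": TCP position; "orientation": TCP orientation; "ft_force": force on the tool from outside, world axes, zero at the start; "wrist_torque": the same for the moment, N m; "grip_width": finger opening in m.
Only numpy, scipy, OpenCV 4.12 (cv2) and the standard library are available. Lean on these libraries where they do the work, as an engineer would, in place of code of your own. Each camera call takes 0.05 s, during which the arm holds its last target. There are 200 camera calls.

## Working session

There is one attempt and no reset: what is moved stays moved. The work goes in short steps, Python scripts to look and compute and a tool call to move; the robot and the scene stay as the last step left them, time stands still between calls to the robot, and variables do not carry over. Pictures are saved under pics/ and viewed, about 8 in all and at most 12, crops included, and the job is handed in when it is done.

Besides the shell and the picture viewer there is one more tool, called after "Emit:" as name(argument=value, ...), one argument or row to a line, values as JSON. apply_moves: Moves the arm, as the interface text tells. Its arguments: {"type":"object","properties":{"plan":{"type":"array"},"claw":{"type":"number"},"squeeze":{"type":"number"}},"required":["plan"]}

```bash
mkdir -p pics; cat > h.py <<'E'
import numpy as np,cv2
from cell import manip
def shot(name,fn):
    s=manip.state(); c=manip.camera(name)
    K=np.array(c["intrinsics"])
    if "pose" in c: T=np.array(c["pose"])
    else:
        W=np.eye(4);W[:3,:3]=s["orientation"];W[:3,3]=s["tcp_pos"];T=W@np.array(c["T_tool_cam"])
    cv2.imwrite(f"pics/{fn}.png",c["color"]); np.savez(f"pics/{fn}.npz",K=K,T=T,img=c["color"])
    return c["color"],K,T
def load(fn):
    d=np.load(f"pics/{fn}.npz"); return d["img"],d["K"],d["T"]
def ray(K,T,u,v):
    d=np.linalg.inv(K)@[u,v,1]; return T[:3,3],T[:3,:3]@(d*[1,-1,-1])
def onz(K,T,u,v,z):
    o,d=ray(K,T,u,v); return o+d*(z-o[2])/d[2]
def proj(K,T,p):
    q=T[:3,:3].T@(np.array(p)-T[:3,3]); a=K@(q*[1,-1,-1]); return a[:2]/a[2]
E
python3 - <<'E'
from h import *
s=manip.state();print(s["clock"],s["tcp_pos"],np.round(s["orientation"],3),s["grip_width"])
for n in("scene","top"):
    i,K,T=shot(n,n+"0");print(n,K.tolist(),np.round(T,3).tolist())
c=manip.camera("top");print(c.keys())
E
```

```text
0.0 [0.24255388 0.57559247 0.2217528 ] [[-0.922  0.388 -0.   ]
 [ 0.388  0.922 -0.001]
 [-0.    -0.001 -1.   ]] 0.08708196199653075
scene [[478.8814525067479, 0.0, 278.22969513577436], [0.0, 478.8814525067479, 208.79298332729635], [0.0, 0.0, 1.0]] [[0.655, 0.477, -0.587, 0.058], [-0.756, 0.42, -0.502, -0.203], [0.007, 0.772, 0.635, 0.643], [0.0, 0.0, 0.0, 1.0]]
top [[537.5176540673544, 0.0, 279.43417870017294], [0.0, 537.5176540673544, 211.36689116819434], [0.0, 0.0, 1.0]] [[-0.014, 0.997, -0.07, 0.472], [-1.0, -0.012, 0.027, 0.237], [0.026, 0.07, 0.997, 0.959], [0.0, 0.0, 0.0, 1.0]]
dict_keys(['color', 'intrinsics', 'pose'])
```

View pics/top0.png

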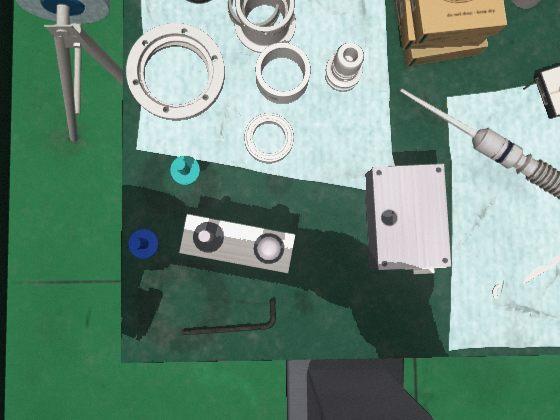

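View pics/scene0.png

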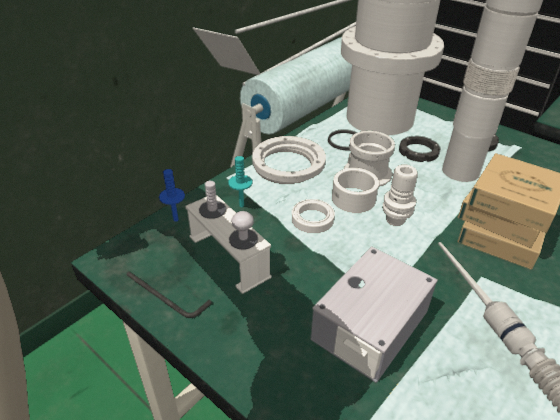

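Top view: the rack is at about (238,243), with a thin handle in a black guard at (206,236) and a mushroom head at (268,246). The cassette hole is at (390,218).
Candidates for the rod: thin grey handle (206,236), mushroom punch (268,246), blue tool (143,243), turquoise tool (184,170). I choose the thin grey handle and will check it in a crop.

```bash
python3 - <<'E'
from h import *
i,K,T=load("top0"); s,Ks,Ts=load("scene0")
a=cv2.resize(i[205:285,170:310],(800,457),interpolation=cv2.INTER_CUBIC)[:,:560]
a=cv2.resize(i[205:275,175:300],None,fx=4,fy=4,interpolation=cv2.INTER_CUBIC)
b=cv2.resize(i[155:280,360:460],None,fx=3,fy=3,interpolation=cv2.INTER_CUBIC)
c=cv2.resize(s[165:295,180:280],None,fx=3,fy=3,interpolation=cv2.INTER_CUBIC)
o=np.zeros((600,800,3),np.uint8); o[:280,:500]=a; o[:375,500:]=b; h=c[:315]; o[285:,:300]=h[:315]
cv2.imwrite("pics/crop1.png",o)
E
```

```text
(no output)
```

View pics/crop1.png

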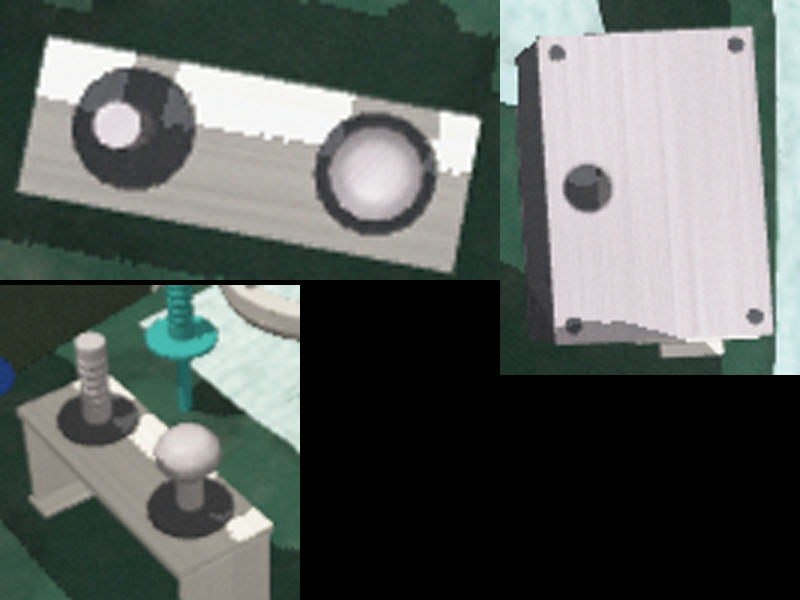

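```bash
python3 - <<'E'
from h import *
i,K,T=load("top0")
A=lambda u,v:(u/4+175-.4,v/4+205-.4); B=lambda u,v:((u-500)/3+360-.3,v/3+155-.3)
p=lambda n,uv,z:(print(n,np.round(onz(K,T,*uv,z),4)),onz(K,T,*uv,z))[1]
g=p("rodguard",A(134,128),.085);t=p("rodtop",A(117,125),.141);q=p("punchguard",A(376,173),.085)
print("pitch",np.linalg.norm(g-q))
R=np.array([p("rack",A(*c),.08) for c in((48,37),(481,117),(456,272),(17,191))])
print(np.linalg.norm(R-np.roll(R,-1,0),axis=1),R.mean(0), "yaw +y axis",np.degrees(np.arctan2(*(g-q)[[1,0]])))
C=np.array([p("cas",B(*c),.08) for c in((540,38),(752,27),(773,335),(553,346))])
print(np.linalg.norm(C-np.roll(C,-1,0),axis=1),C.mean(0))
h=p("hole",B(587,188),.08);print("off",np.linalg.norm(h-C.mean(0)))
# scene check
s,Ks,Ts=load("scene0")
print(proj(Ks,Ts,[*g[:2],.141]),"seen",90/3+180,340/3+165-95)
print("hole",proj(Ks,Ts,h))
E
```

```text
rodguard [0.4939 0.3299 0.085 ]
rodtop [0.4938 0.3304 0.141 ]
punchguard [0.4744 0.2321 0.085 ]
pitch 0.09967318282659764
rack [0.5316 0.3652 0.08  ]
rack [0.4967 0.1889 0.08  ]
rack [0.4338 0.2    0.08  ]
rack [0.4691 0.3778 0.08  ]
[0.17976903 0.06389084 0.18127538 0.06375109] [0.48282303 0.28298855 0.08      ] yaw +y axis 78.70783402084315
cas [0.6051 0.0574 0.08  ]
cas [ 0.6101 -0.0609  0.08  ]
cas [ 0.44   -0.0665  0.08  ]
cas [0.4358 0.0547 0.08  ]
[0.11842563 0.17021085 0.121248   0.1693435 ] [ 0.52278436 -0.00379986  0.08      ]
hole [0.5218 0.0337 0.08  ]
off 0.03746545882057968
[209.51797107 183.80732888] seen 210.0 183.33333333333331
hole [355.65965297 281.89741819]
```

Rod at (0.494, 0.330) and hole at (0.522, 0.034). The tool pitch is 99.7 mm, the rack 180×64 mm, the cassette 170×120 mm and the hole offset 37.5 mm, all matching the description. Rack yaw is -11.3°.

Emit:
apply_moves(
  plan=[
    [-32.7, -12.9, 0, 78.5],
    [-32.7, -12.9, 0, 78.5],
    [-32.7, -12.9, 0, 78.5],
    [-32.7, -12.9, 0, 78.5],
    [-32.7, -12.9, 0, 78.5],
    [-32.7, -12.9, 0, 78.5],
    [-32.7, -12.9, 0, 78.5],
    [-32.7, -12.9, 0, 78.5],
    [-32.7, -12.9, 0, 78.5],
    [-32.7, -12.9, 0, 78.5],
  ],
  claw=8.7,
  squeeze=40,
)

```text
clock: 0.98
tcp_pos: [0.498, 0.3245, 0.2225]
orientation: [[0.092, 0.996, 0.002], [0.996, -0.092, -0.002], [-0.002, 0.002, -1.0]]
ft_force: [-0.6, 0.6, -0.7]
grip_width: 0.0869
```

Emit:
apply_moves(
  plan=[
    [0, 0, 0, 6.9],
    [0, 0, 0, 6.9],
    [0, 0, 0, 6.9],
    [0, 0, 0, 6.9],
  ],
)

```text
clock: 1.32
tcp_pos: [0.4936, 0.3304, 0.2224]
orientation: [[0.192, 0.981, -0.0], [0.981, -0.192, -0.0], [-0.0, -0.0, -1.0]]
ft_force: [-0.6, 0.5, 0.4]
grip_width: 0.0868
```

```bash
python3 - <<'E'
from h import *
s=manip.state();R=np.array(s["orientation"]);print(s["clock"],s["tcp_pos"],np.round(R,3).tolist(),np.round(s["joints"],2))
i,K,T=shot("wrist","w1")
print("tool shift cm",R.T@(np.array([.4938,.3301,.099])-s["tcp_pos"])*100)
for n,p in dict(top=[.4938,.3301,.141],guard=[.4938,.3301,.085],pg=[.4744,.2321,.085]).items(): print(n,proj(K,T,p))
E
```

```text
1.3167 [0.49361103 0.33044308 0.22243895] [[0.192, 0.981, -0.0], [0.981, -0.192, -0.0], [-0.0, -0.0, -1.0]] [-0.9   0.26  0.29  1.56 -0.08  1.33 -0.8 ]
tool shift cm [-0.02936946  0.02788069 12.34389081]
top [280.76099147 218.87147915]
guard [280.81071137 201.04273791]
pg [280.73943087 295.4806318 ]
```

View pics/w1.png

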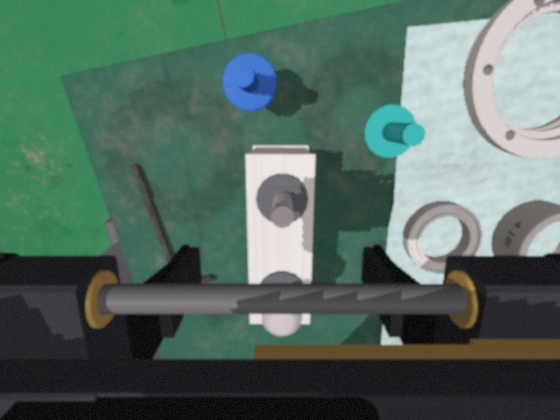

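The wrist view shows the rod's guard at (281,199) and handle end near (281,216), with the punch at (281,300). Both agree with the projections to within a few px, and the fingers straddle along the rack's x. Descending and gripping.

Emit:
apply_moves(
  plan=[
    [0, 0, 3, 0],
    [0, 0, 6, 0],
    [0, 0, 9, 0],
    [0, 0, 11, 0],
    [0, 0, 12.3, 0],
    [0, 0, 12.3, 0],
    [0, 0, 12.3, 0],
    [0, 0, 12.3, 0],
  ],
)

```text
clock: 2.03
tcp_pos: [0.4948, 0.3307, 0.1012]
orientation: [[0.197, 0.98, 0.002], [0.98, -0.197, 0.002], [0.002, 0.001, -1.0]]
ft_force: [1.2, -0.4, 0.3]
grip_width: 0.087
```

Emit:
apply_moves(
  plan=[
    [0, 0, 0, 0],
    [0, 0, 0, 0],
    [0, 0, 0, 0],
    [0, 0, 0, 0],
    [0, 0, 0, 0],
    [0, 0, 0, 0],
    [0, 0, 0, 0],
    [0, 0, 0, 0],
  ],
  claw=0,
  squeeze=40,
)

```text
clock: 2.7
tcp_pos: [0.4939, 0.3302, 0.0995]
orientation: [[0.197, 0.98, -0.0], [0.98, -0.197, 0.0], [0.0, -0.0, -1.0]]
ft_force: [-0.4, 0.4, -0.5]
grip_width: 0.0412
```

Emit:
apply_moves(
  plan=[
    [0, 0, 0, 0],
    [0, 0, 0, 0],
    [0, 0, 0, 0],
    [0, 0, 0, 0],
    [0, 0, 0, 0],
    [0, 0, 0, 0],
    [0, 0, 0, 0],
    [0, 0, 0, 0],
  ],
)

```text
clock: 3.37
tcp_pos: [0.494, 0.3301, 0.0995]
orientation: [[0.197, 0.98, 0.0], [0.98, -0.197, 0.0], [0.0, 0.0, -1.0]]
ft_force: [0.1, -0.9, -0.1]
grip_width: 0.0173
```

Emit:
apply_moves(
  plan=[
    [0, 0, -1, 0],
    [0, 0, -3, 0],
    [0, 0, -6, 0],
    [0, 0, -9, 0],
    [0, 0, -12, 0],
    [0, 0, -14.5, 0],
    [0, 0, -16, 0],
    [0, 0, -16, 0],
    [0, 0, -16, 0],
  ],
)

```text
clock: 4.12
tcp_pos: [0.4941, 0.3302, 0.2604]
orientation: [[0.197, 0.98, 0.001], [0.98, -0.197, 0.001], [0.001, 0.001, -1.0]]
ft_force: [-0.1, -0.5, -1.5]
grip_width: 0.0175
```

```bash
python3 - <<'E'
from h import *
s=manip.state();R=np.array(s["orientation"]);print(s["clock"],s["tcp_pos"],s["ft_force"],s["grip_width"])
print("tool shift cm",R.T@(np.array([.5218,.0337,.26])-s["tcp_pos"])*100)
E
```

```text
4.1167 [0.49412491 0.33024493 0.26044126] [-0.13338456 -0.53291086 -1.54113297] 0.017488842417607144
tool shift cm [-2.85268725e+01  8.55963856e+00  1.11108336e-02]
```

Emit:
apply_moves(
  plan=[
    [-2, 0.6, 0, 0],
    [-5, 1.5, 0, 0],
    [-8.5, 2.5, 0, 0],
    [-12, 3.6, 0, 0],
    [-15.5, 4.7, 0, 0],
    [-19, 5.7, 0, 0],
    [-22.5, 6.7, 0, 0],
    [-25.5, 7.6, 0, 0],
    [-27.5, 8.3, 0, 0],
    [-28.5, 8.6, 0, 0],
  ],
)

```text
clock: 4.95
tcp_pos: [0.5215, 0.03, 0.2585]
orientation: [[0.201, 0.98, -0.002], [0.98, -0.201, -0.001], [-0.001, -0.001, -1.0]]
ft_force: [-0.3, 0.4, -1.5]
grip_width: 0.017
```

Emit:
apply_moves(
  plan=[
    [0, 0, 1.5, 0],
    [0, 0, 4, 0],
    [0, 0, 6.5, 0],
    [0, 0, 8, 0],
    [0, 0, 8, 0],
    [0, 0, 8, 0],
    [0, 0, 8, 0],
  ],
)

```text
clock: 5.53
tcp_pos: [0.5224, 0.0343, 0.1803]
orientation: [[0.197, 0.98, 0.001], [0.98, -0.197, 0.0], [0.0, 0.001, -1.0]]
ft_force: [0.3, -0.2, -0.5]
grip_width: 0.0171
```

```bash
python3 - <<'E'
from h import *
s=manip.state();print(s["clock"],s["tcp_pos"],s["ft_force"],s["grip_width"])
i,K,T=shot("scene","s2");j,Kt,Tt=shot("top","t2")
x,y,z=s["tcp_pos"]
for n,p in dict(tip=[x,y,z-.0795],guard=[x,y,z-.0195],hole=[.5218,.0337,.08]).items(): print(n,proj(K,T,p),proj(Kt,Tt,p))
a=cv2.resize(i[180:330,280:410],None,fx=4,fy=4,interpolation=cv2.INTER_CUBIC)
cv2.imwrite("pics/s2c.png",a)
E
```

```text
5.5333 [0.52241373 0.03431209 0.18027922] [ 0.27194182 -0.17609771 -0.46240864] 0.0170776089731459
tip [356.98940754 272.34134124] [391.23957797 216.25369504]
guard [361.57276495 244.00495688] [400.59848202 213.7979133 ]
hole [355.61886312 281.89898225] [388.6728968  217.39414668]
```

View pics/s2c.png

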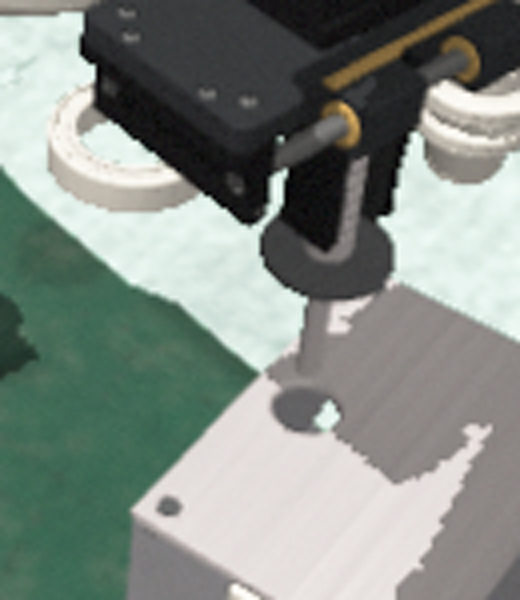

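The crop shows the rod upright, its tip at full-image (357,273) against a prediction of (357,272), and the hole at (356,282) as predicted. Going in.

Emit:
apply_moves(
  plan=[
    [0, 0, 1, 0],
    [0, 0, 2, 0],
    [0, 0, 3, 0],
    [0, 0, 4, 0],
    [0, 0, 4, 0],
    [0, 0, 4, 0],
  ],
)

```text
clock: 6.13
tcp_pos: [0.5215, 0.0336, 0.1387]
orientation: [[0.197, 0.98, -0.002], [0.98, -0.197, -0.001], [-0.001, -0.002, -1.0]]
ft_force: [0.8, -0.6, -0.7]
grip_width: 0.0171
```

Emit:
apply_moves(
  plan=[
    [0, 0, 0.7, 0],
    [0, 0, 1.4, 0],
    [0, 0, 2.1, 0],
    [0, 0, 2.8, 0],
    [0, 0, 3.3, 0],
    [0, 0, 3.5, 0],
    [0, 0, 3.5, 0],
    [0, 0, 3.5, 0],
    [0, 0, 3.5, 0],
    [0, 0, 3.5, 0],
  ],
)

```text
clock: 6.97
tcp_pos: [0.5224, 0.0338, 0.105]
orientation: [[0.197, 0.98, 0.001], [0.98, -0.197, 0.0], [0.001, 0.001, -1.0]]
ft_force: [0.6, 0.2, 4.9]
grip_width: 0.017
```

Emit:
apply_moves(
  plan=[
    [0, 0, 0, 0],
    [0, 0, 0, 0],
    [0, 0, 0, 0],
    [0, 0, 0, 0],
    [0, 0, 0, 0],
    [0, 0, 0, 0],
    [0, 0, 0, 0],
    [0, 0, 0, 0],
    [0, 0, 0, 0],
    [0, 0, 0, 0],
  ],
)

```text
clock: 7.8
tcp_pos: [0.5222, 0.0338, 0.1046]
orientation: [[0.197, 0.98, 0.0], [0.98, -0.197, 0.0], [0.0, 0.0, -1.0]]
ft_force: [2.6, 1.0, 4.7]
grip_width: 0.0172
```

```bash
python3 - <<'E'
from h import *
s=manip.state();print(s["clock"],s["tcp_pos"],s["ft_force"],s["grip_width"])
i,K,T=shot("scene","s3")
a=cv2.resize(i[180:390,260:450],None,fx=2.8,fy=2.8,interpolation=cv2.INTER_CUBIC)
cv2.imwrite("pics/s3c.png",a)
x,y,z=s["tcp_pos"]
print((proj(K,T,[x,y,z-.0195])-[260,180])*2.8)
E
```

```text
7.8 [0.52219065 0.03379452 0.10459623] [2.56733027 0.95461091 4.69060658] 0.017204626240910938
[268.98746424 278.64300608]
```

View pics/s3c.png

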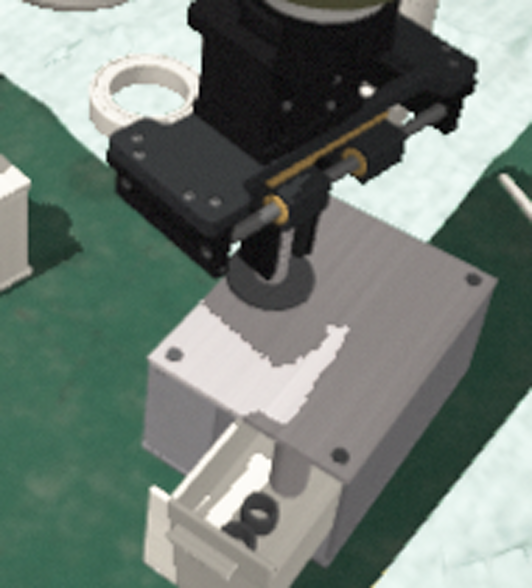

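The tray is sprung out (front at about (200,540) in the crop). The guard is at (272,278), as predicted, so the rod has not slipped. Drawing it out and returning.

Emit:
apply_moves(
  plan=[
    [0, 0, -1, 0],
    [0, 0, -3, 0],
    [0, 0, -6, 0],
    [0, 0, -9, 0],
    [0, 0, -12, 0],
    [0, 0, -14.5, 0],
    [0, 0, -15.5, 0],
    [0, 0, -15.5, 0],
  ],
)

```text
clock: 8.52
tcp_pos: [0.5223, 0.0336, 0.2612]
orientation: [[0.197, 0.98, 0.002], [0.98, -0.197, 0.001], [0.001, 0.001, -1.0]]
ft_force: [-0.2, 1.0, -1.1]
grip_width: 0.0171
```

Emit:
apply_moves(
  plan=[
    [2, -0.6, 0, 0],
    [5, -1.5, 0, 0],
    [8.5, -2.5, 0, 0],
    [12, -3.6, 0, 0],
    [15.5, -4.7, 0, 0],
    [19, -5.7, 0, 0],
    [22.5, -6.7, 0, 0],
    [25.5, -7.6, 0, 0],
    [27.5, -8.3, 0, 0],
    [28.5, -8.6, 0, 0],
  ],
)

```text
clock: 9.35
tcp_pos: [0.4914, 0.333, 0.2565]
orientation: [[0.193, 0.981, -0.004], [0.981, -0.193, -0.002], [-0.003, -0.004, -1.0]]
ft_force: [-1.0, 0.8, -0.4]
grip_width: 0.0175
```

Emit:
apply_moves(
  plan=[
    [0, 0, 1.5, 0],
    [0, 0, 4, 0],
    [0, 0, 6.5, 0],
    [0, 0, 7.5, 0],
    [0, 0, 7.5, 0],
    [0, 0, 7.5, 0],
  ],
)

```text
clock: 9.85
tcp_pos: [0.4939, 0.3293, 0.1844]
orientation: [[0.198, 0.98, -0.001], [0.98, -0.198, -0.001], [-0.001, -0.001, -1.0]]
ft_force: [0.1, 0.2, -0.4]
grip_width: 0.0171
```

```bash
python3 - <<'E'
from h import *
s=manip.state();R=np.array(s["orientation"]);print(s["clock"],s["tcp_pos"],s["ft_force"],s["grip_width"])
print("shift cm",R.T@(np.array([.494,.3301,.1])-s["tcp_pos"])*100)
i,K,T=shot("scene","s4")
f=lambda p:(proj(K,T,p)-[170,130])*4
x,y,z=s["tcp_pos"];print("tip",f([x,y,z-.0795]),"guard",f([x,y,z-.0195]),"hole",f([.4939,.33,.08]))
a=cv2.resize(i[130:270,170:300],None,fx=4,fy=4,interpolation=cv2.INTER_CUBIC)
cv2.imwrite("pics/s4c.png",a)
E
```

```text
9.85 [0.49393286 0.32927009 0.18438853] [ 0.09140778  0.2311632  -0.44940368] 0.017118476861847063
shift cm [ 9.32370329e-02 -3.68844592e-03  8.43874783e+00]
tip [165.70305791 280.20463618] guard [154.32448378 171.19052133] hole [168.99051188 322.01936054]
```

View pics/s4c.png

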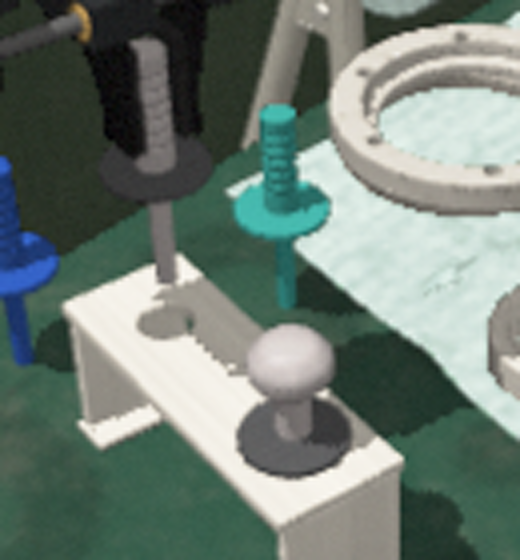

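The tip is at crop (167,282), above the empty hole at (166,322), as predicted; the punch is untouched. Lowering, then releasing.

Emit:
apply_moves(
  plan=[
    [0.1, 0, 1, 0],
    [0.1, 0, 2.5, 0],
    [0.1, 0, 4, 0],
    [0.1, 0, 5.5, 0],
    [0.1, 0, 7, 0],
    [0.1, 0, 8, 0],
    [0.1, 0, 8.4, 0],
    [0.1, 0, 8.4, 0],
    [0.1, 0, 8.4, 0],
    [0.1, 0, 8.4, 0],
  ],
)

```text
clock: 10.73
tcp_pos: [0.4946, 0.3314, 0.1013]
orientation: [[0.197, 0.98, 0.001], [0.98, -0.197, 0.001], [0.001, 0.001, -1.0]]
ft_force: [-0.0, -0.6, -0.6]
grip_width: 0.0175
```

Emit:
apply_moves(
  plan=[
    [0, 0, 0.15, 0],
    [0, 0, 0.15, 0],
    [0, 0, 0.15, 0],
  ],
)

```text
clock: 10.98
tcp_pos: [0.4945, 0.3314, 0.0995]
orientation: [[0.197, 0.98, 0.001], [0.98, -0.197, 0.001], [0.001, 0.001, -1.0]]
ft_force: [0.9, 1.2, -0.1]
grip_width: 0.0171
```

Emit:
apply_moves(
  plan=[
    [0, 0, 0, 0],
    [0, 0, 0, 0],
    [0, 0, 0, 0],
    [0, 0, 0, 0],
    [0, 0, 0, 0],
    [0, 0, 0, 0],
    [0, 0, 0, 0],
    [0, 0, 0, 0],
    [0, 0, 0, 0],
    [0, 0, 0, 0],
  ],
  claw=8.7,
)

```text
clock: 11.82
tcp_pos: [0.4941, 0.3311, 0.0991]
orientation: [[0.197, 0.98, 0.0], [0.98, -0.197, 0.0], [0.0, 0.0, -1.0]]
ft_force: [1.6, -0.0, 0.1]
grip_width: 0.0756
```

Emit:
apply_moves(
  plan=[
    [0, 0, 0, 0],
    [0, 0, 0, 0],
    [0, 0, -1, 0],
    [0, 0, -3, 0],
    [0, 0, -6, 0],
    [0, 0, -9, 0],
    [0, 0, -12, 0],
    [0, 0, -14, 0],
    [0, 0, -14, 0],
    [0, 0, -14, 0],
  ],
)

```text
clock: 12.65
tcp_pos: [0.4947, 0.3314, 0.2409]
orientation: [[0.197, 0.98, 0.002], [0.98, -0.197, 0.002], [0.002, 0.002, -1.0]]
ft_force: [0.2, 0.4, 0.2]
grip_width: 0.0867
```

```bash
python3 - <<'E'
from h import *
s=manip.state();print(s["clock"],s["tcp_pos"],s["ft_force"],s["grip_width"])
i,K,T=shot("scene","s5");j,_,_=shot("top","t5"); p,_,_=load("scene0")
a=cv2.resize(i[150:390,150:430],None,fx=1.9,fy=1.9); b=cv2.resize(p[165:295,180:280],None,fx=2,fy=2)
c=cv2.resize(i[165:295,180:280],None,fx=2,fy=2)
o=np.zeros((530,740,3),np.uint8);o[:a.shape[0],:a.shape[1]]=a;o[:260,535:735]=b;o[265:525,535:735]=c
cv2.imwrite("pics/s5c.png",o)
E
```

```text
12.65 [0.49468195 0.33140017 0.24088943] [0.22821148 0.40042667 0.21472504] 0.08665304892827139
```

View pics/s5c.png

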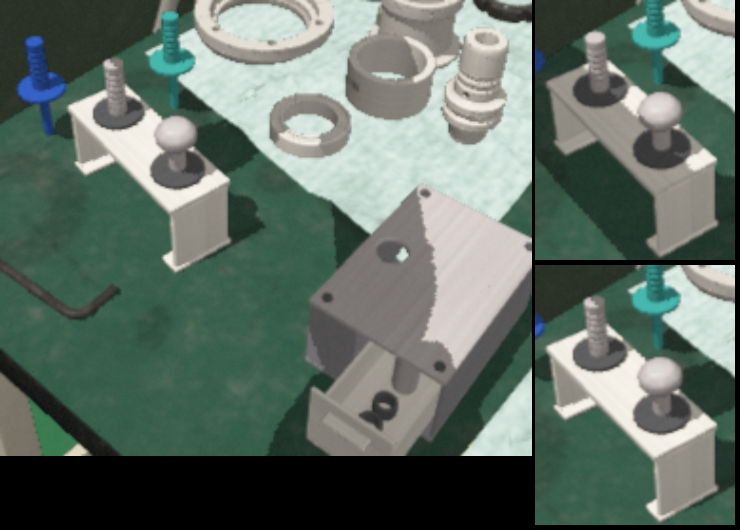

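The rod hangs upright in its original hole, with before and after crops matching at (597,85) and (597,350−265). The punch is unmoved, the tray is out and the gripper is clear.

```bash
python3 -c "
from cell import manip
print(manip.sign_off())"
```

```text
the job is handed in; nothing more can be done
None
```

The job is done and handed in after about 12.7 s of robot time, against the 51 s limit. I gripped the release rod in the rack and pushed it about 55 mm down the cassette hole; the reading was about 5 N upwards. The tray sprang out, and I drew the rod out and hung it back in the same rack hole.

- **Rod and punch:** in the last scene picture the rod stands upright in its original hole and the punch is where it started. Both match the first picture by eye.
- **Tray:** it is visibly far out, as it was when it sprang. I judged this by eye and did not measure it against the 45 mm.
- **Gripper:** it is open, about 10 cm above the rod, and the force reading is near zero.

No check failed or disagreed. A sideways reading of about 2.6 N appeared while the rod was down in the hole and was gone once it was drawn out.

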